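# Close the sliding keeper on the bowl in its acrylic tier

### The arm

A 6-joint arm with a two-finger parallel gripper is mounted at the origin on the work surface. World frame = base frame: x ahead of the robot, y to its left, z up, the work surface at z = 0. Lengths are in m, angles in rad, forces in N, time in s.
With the tool pointing down it reaches from about 0.35 to 1 m from the base axis. Payload 7.1 kg.
Tool frame: the origin (TCP) lies at the very end of the fingers, on their centre line; the grasp point (between the pads) lies 19 mm behind it (env.grasp_offset is the distance from the TCP to the grasp point, in m); z points along the fingers, y is the line along which they close (so a half turn about z gives the same grasp; the last joint's range is limited). The gripper opens to 85 mm and grips with 20 to 120 N. Pads are 22 mm wide; open, the fingers measure 114 mm over their backs; the gripper's body (76 mm by 85 mm) begins 54 mm behind the grasp point. The pads swing forward as they close: fully open they stand 13 mm farther back than shut.
Start: joints at [-1.126, 0.423, 1.63, -0, 1.089, -0.019], TCP at [0.28, -0.559, 0.231] pointing down, gripper open.
Joint ranges: [-3, 3], [-0.9, 2.11], [0.09, 2.58], [-1.31, 4.45], [0.11, 2.69], [-2.54, 2.54]. Speed limits (rad/s): [2.39, 2.39, 3.01, 3.14, 3.14, 3.14].

### API

Orientations are given as [roll, pitch, yaw] about the fixed x, y, z axes, in that order (R = Rz(yaw) Ry(pitch) Rx(roll)).
In Python, from bench import env gives the robot as it stands. Calls block until the motion is done:
- env.move_pose(position, orientation): joint-space move of the TCP to a pose.
- env.line_to(position, attitude=None, rate=0.15, until_force=None): straight line of the TCP; attitude=None keeps the orientation; rate is the mean speed in m/s. With until_force (N) it stops when the force on the tool has changed by that much, and returns True; else False.
- env.movej(angles): joint-space move.
- env.move_gripper(opening): finger opening in m; the grip force is fixed at half the most; returns when the fingers have stopped.
- env.hold(seconds).
- env.solve_ik(position, orientation): joint angles nearest the present ones, or None.
- env.get_obs(): the state.
- env.read_camera(name): name is "scene" or "side" or "wrist"; returns a dict with "image" (420x560x3 uint8, red, green, blue), "range_z" (420x560 float32, m along the optical axis (not along the pixel's ray), 0 where there is no reading), "vertical_fov" (degrees; the focal length in pixels is half the picture's height over the tangent of half this angle, whatever the lens; pixels are square), "cx", "cy" (the principal point, pixels), "world_from_camera" (4x4, takes a point from camera to world coordinates). Camera axes: x right, y up, looking along -z (the intrinsics and any distortion apply to the point x, -y, -z); pixel columns grow to the right and rows downward; lengths in m; the calibration is good to about 2 mm. A picture is of the moment at which its call begins.
A pose or a line that the arm cannot do raises env.MotionError and nothing moves.
- env.hand_in(): hands the job in; it is judged then, once.
The state is a dict: "time_s": time; "joint_pos": joint angles; "qvel": joint speeds; "joint_efforts": joint torques, N m; "tool_pos": TCP position; "orientation": TCP orientation; "wrist_force": force on the tool from outside, world axes, zero at the start; "moment": the same for the moment, N m; "gripper_width": finger opening in m; "grip_force": force on a finger pad.
Only numpy, scipy, OpenCV 4.12 (cv2) and the standard library are available. Lean on these libraries where they do the work, as an engineer would, in place of code of your own. Each camera call takes 0.05 s, during which the arm holds its last target. There are 200 camera calls.

### The job

Two clear acrylic tiers lie on the console, each with a sliding metal keeper and a sprung steel clip. In the tier that holds the small grey bowl, slide the keeper up to the bowl until the bowl is held snugly between keeper and clip and the clip is pressing on it, without ramming it, and let go. Leave the keeper of the other tier where it is.

Things in the scene. Friction and masses are not known exactly. Their poses are not given: they have to be found in the camera images.
- bowl: Straight-sided round bowl, speckled grey ceramic, 68 mm across, 34 mm high, about 0.16 kg, loose on the floor of its tier with air on both sides between keeper and clip. Tier: fixed clear tray 240 x 110 mm, may lie turned, floor 6 mm above the console. Origin: centre of the bowl's underside; z up.
- keeper: Aluminium sliding jaw, 90 mm wide, of the bowl's tier. Origin: foot of its front face, mid-width, at tier floor level. x: level, along the slide towards bowl and clip; z up. Black grip post 20 x 20 mm (faces along x, y), axis at x = -17 mm, y = 0, from 43 (bridge top) to 83 mm above origin. Slides 115 mm along x with 6 N drag; stays where left, even against the clip's spring.
- clip: Sprung steel plate 70 mm wide, 39 mm high, at the far end of the bowl's tier: the opposite jaw. Origin: middle of its face towards the bowl, at tier floor level; x as the keeper's, away from the bowl. Pushed by the bowl it yields up to 12 mm along x: about 1 N at first, 4.5 N at the end, then solid. Not pressed at the start.
- other_keeper: The identical keeper of the other, identical tier, which holds a flat steel tag ring. Same frame. To be left alone.
Things that resemble listed ones, but are neither listed nor needed, are in the scene too. What is shaped like the bowl but blue is not meant.

How it is judged:
At the end, for the whole second after the job is handed in: The bowl stands upright (within 10 degrees) and at rest in its tier, with both the keeper and the clip pressing on it with more than 0.5 N; the clip may be anywhere in its 12 mm of give (contact force between each of keeper, clip and bowl above 0.5 N and angle between bowl's own z axis and vertical below 0.17 rad and linear speed of bowl below 0.02 m/s); the robot touches nothing.
It fails at once if the bowl is rammed or squeezed with more than 45 N (contact force between any of keeper, clip and bowl above 45 N).
It fails at once if the other tier's keeper is moved more than 10 mm (distance of other_keeper from where it was at the start of the episode above 0.01 m).
It also fails if it takes over 29 s, if anything falls off the work surface, if the arm or the gripper's body presses on something with over 40 N, if the wrist force passes 120 N, or if a joint passes its speed limit or range.

## Working session

There is one attempt and no reset: what is moved stays moved. The work goes in short steps, each a Python script; the robot and the scene stay as the last script left them, time stands still between calls to the robot, and variables do not carry over. Pictures are saved under pics/ and viewed, at most 10 in all, crops included, and the job is handed in when it is done.

```bash
mkdir -p pics; ls; python3 - <<'E'
from bench import env
import cv2,pickle
d={}
for n in("scene","side","wrist"):
    c=env.read_camera(n);d[n]=c
    cv2.imwrite(f"pics/{n}0.png",c["image"][:,:,::-1])
    print(n,c["vertical_fov"],c["cx"],c["cy"],{k:v for k,v in c.items() if k not in("image","range_z")})
pickle.dump(d,open("d0.pkl","wb"))
print(env.get_obs()["time_s"])
E
```

```text
pics
scene 48.13202158284825 282.3040882888671 208.75834662209283 {'vertical_fov': 48.13202158284825, 'cx': 282.3040882888671, 'cy': 208.75834662209283, 'world_from_camera': array([[-0.41605663, -0.65951626,  0.62604727,  1.11569963],
       [ 0.90933372, -0.29947201,  0.28884027,  0.19126303],
       [-0.00301122,  0.68945981,  0.72431768,  0.56628195],
       [ 0.        ,  0.        ,  0.        ,  1.        ]])}
side 50.08545010965798 275.15897177342754 207.90190118815315 {'vertical_fov': 50.08545010965798, 'cx': 275.15897177342754, 'cy': 207.90190118815315, 'world_from_camera': array([[-0.88477539,  0.32260969, -0.33629675,  0.35142363],
       [-0.46557601, -0.64333455,  0.60774965,  0.4492421 ],
       [-0.0202854 ,  0.69429363,  0.71940591,  0.60462059],
       [ 0.        ,  0.        ,  0.        ,  1.        ]])}
wrist 63.22458332242899 278.8399490595554 208.72686669672814 {'vertical_fov': 63.22458332242899, 'cx': 278.8399490595554, 'cy': 208.72686669672814, 'world_from_camera': array([[ 4.47840459e-01,  8.49023735e-01,  2.80352674e-01,
         3.51699289e-01],
       [-8.94113244e-01,  4.25485838e-01,  1.39725832e-01,
        -5.21901297e-01],
       [-6.55545089e-04, -3.13241920e-01,  9.49673139e-01,
         3.72808079e-01],
       [ 0.00000000e+00,  0.00000000e+00,  0.00000000e+00,
         1.00000000e+00]])}
0.15
```

View pics/scene0.png

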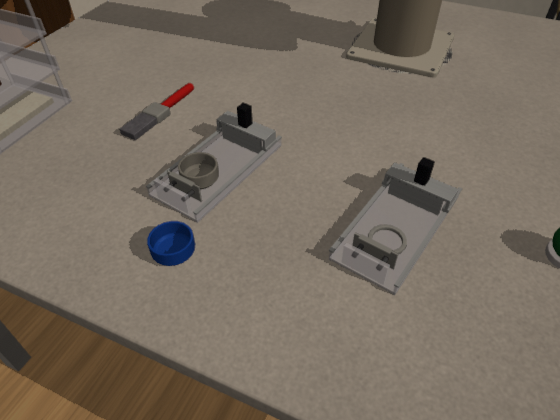

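View pics/side0.png

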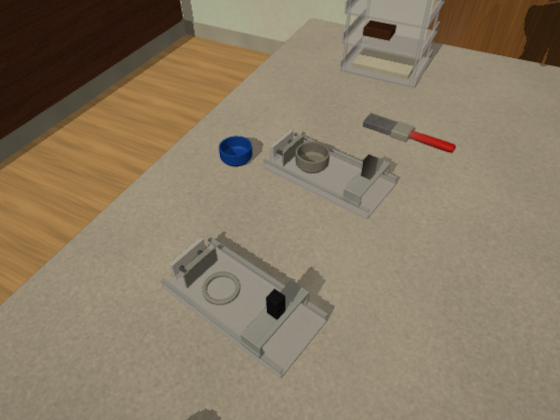

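The scene image shows two trays. The left one holds the grey bowl at (198,170), its black post at (245,115) and its clip at (184,185). The right one holds the ring at (387,240), with its post at (424,171). The blue bowl at (171,243) is a decoy. In the side view the bowl is at (312,156) and its post at (370,166). The target is the post at (245,115) in scene, (370,166) in side, because it is in the same tray as the grey bowl.

```bash
cat > h.py <<'E'
import numpy as np
def cloud(c):
    h,w=c["range_z"].shape; f=h/2/np.tan(np.radians(c["vertical_fov"]/2))
    v,u=np.mgrid[:h,:w]; z=c["range_z"]
    p=np.stack([(u-c["cx"])*z/f,-(v-c["cy"])*z/f,-z,np.ones_like(z)],-1)
    P=(p@c["world_from_camera"].T)[...,:3]; P[z==0]=np.nan
    return P
def ray(c,u,v,zp):
    h=c["image"].shape[0]; f=h/2/np.tan(np.radians(c["vertical_fov"]/2)); T=c["world_from_camera"]
    d=T[:3,:3]@np.array([(u-c["cx"])/f,-(v-c["cy"])/f,-1]); o=T[:3,3]
    return o+d*(zp-o[2])/d[2]
E
python3 - <<'E'
import pickle,cv2,numpy as np
from h import *
d=pickle.load(open("d0.pkl","rb"))
rois={"scene":{"post":(228,95,262,132),"bowl":(172,145,225,192),"opost":(410,150,440,190),"clip":(164,168,204,200)},
      "side":{"post":(355,148,385,186),"bowl":(292,138,333,176),"opost":(262,285,290,322),"clip":(268,128,305,168)}}
for n,r in rois.items():
    c=d[n];P=cloud(c);g=c["image"].max(2)
    for k,(a,b,e,f) in r.items():
        p=P[b:f,a:e].reshape(-1,3);gg=g[b:f,a:e].ravel()
        if "post" in k:
            m=gg<45; q=p[m&(p[:,2]>.05)]; t=q[q[:,2]>.082]
            print(n,k,len(q),"zmax",np.nanpercentile(q[:,2],98),"mean",np.nanmean(q,0).round(4),"top",len(t),t.mean(0).round(4))
            ys,xs=np.nonzero((g[b:f,a:e]<45)); print("  px",xs.mean()+a,ys.mean()+b,"ray z=.069",ray(c,xs.mean()+a,ys.mean()+b,.069).round(4))
        elif k=="bowl":
            t=p[(p[:,2]>.036)&(p[:,2]<.0435)]; t=t[np.isfinite(t[:,0])]
            print(n,k,len(t),np.median(t,0).round(4),cv2.minEnclosingCircle((t[:,:2]*1000).astype(np.float32)))
            # floor height
        else:
            t=p[(p[:,2]>.044)]; print(n,k,len(t),t.min(0) if len(t) else 0,t.max(0) if len(t) else 0)
    # keeper bridge top
    m=(P[...,2]>.045)&(P[...,2]<.053); a,b,e,f=rois[n]["post"]
    s=np.s_[b-10:f+25,a-25:e+25]
    t=P[s][m[s]][:,:2]; print(n,"bridge",len(t),cv2.minAreaRect((t*1000).astype(np.float32)))
a=cv2.resize(d["scene"]["image"][85:225,135:300,::-1],None,fx=2.4,fy=2.4,interpolation=2)
b=cv2.resize(d["side"]["image"][115:255,245:410,::-1],None,fx=2.4,fy=2.4,interpolation=2)
cv2.imwrite("pics/crop.png",np.hstack([a,b]))
E
```

```text
scene post 287 zmax 0.08835822653598253 mean [ 0.5058 -0.1647  0.0722] top 86 [ 0.5034 -0.1659  0.0861]
  px 244.06101694915253 115.11186440677966 ray z=.069 [ 0.5025 -0.1668  0.069 ]
scene bowl 352 [ 0.6468 -0.1923  0.0384] ((644.5695190429688, -194.19638061523438), 55.69572448730469)
scene opost 343 zmax 0.08851862599055561 mean [0.524  0.1619 0.0735] top 121 [0.5209 0.1621 0.0865]
  px 423.35897435897436 171.0968660968661 ray z=.069 [0.5192 0.1615 0.069 ]
scene clip 82 [ 0.66160175 -0.21972024  0.04401536] [ 0.70400446 -0.16604381  0.04739234]
scene bridge 614 ((500.28875732421875, -167.22842407226562), (113.68144226074219, 36.88819885253906), 79.32142639160156)
side post 78 zmax 0.09053572342700815 mean [ 0.504  -0.1644  0.08  ] top 42 [ 0.5027 -0.1658  0.0878]
  px 365.64102564102564 163.14102564102564 ray z=.069 [ 0.5072 -0.1774  0.069 ]
side bowl 259 [ 0.6276 -0.2017  0.0398] ((626.541259765625, -203.1746826171875), 41.29403305053711)
side opost 408 zmax 0.09080772845914395 mean [0.5134 0.1634 0.0779] top 202 [0.5144 0.1613 0.0884]
  px 275.4547677261614 303.80195599022005 ray z=.069 [0.5162 0.1586 0.069 ]
side clip 182 [ 0.65854964 -0.23839426  0.04400348] [ 0.70098254 -0.16534331  0.04932473]
side bridge 605 ((498.03851318359375, -169.65289306640625), (114.24598693847656, 34.50304412841797), 79.79019927978516)
```

View pics/crop.png

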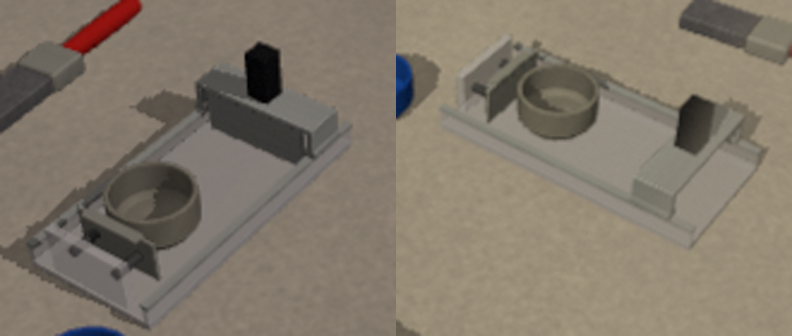

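The crop confirms the grey bowl with the keeper's black post on its right-hand side and the clip on the far side. I'll move above it with the fingers closing along the slide (yaw about -10.5°) and take one close look.

```bash
python3 - <<'E'
from bench import env
import numpy as np,cv2,pickle
from h import *
th=np.radians(-10.5); d=np.array([np.cos(th),np.sin(th)]); p=np.array([.500,-.168])
best=None
for y in (th+np.pi/2,th-np.pi/2):
    q=env.solve_ik([*(p+.04*d),.2],[np.pi,0,y]); q2=env.solve_ik([*(p+.1*d),.057],[np.pi,0,y])
    print(y,None if q is None else np.round(q,2),None if q2 is None else np.round(q2,2))
    if q is not None and q2 is not None and (best is None or abs(q[5])<abs(best[1][5])): best=(y,q)
print(env.get_obs()["orientation"])
env.move_pose([*(p+.04*d),.2],[np.pi,0,best[0]])
c=env.read_camera("wrist");pickle.dump(c,open("w1.pkl","wb"))
cv2.imwrite("pics/w1.png",c["image"][:,:,::-1])
o=env.get_obs();print(o["time_s"],o["tool_pos"],o["orientation"],o["wrist_force"])
E
```

```text
1.387536755335492 [-0.34  0.38  1.78 -0.    0.98 -0.15] [-0.32  0.66  1.71 -0.    0.77 -0.14]
-1.754055898254301 None None
[-3.14039922e+00 -2.63626681e-05  4.63822839e-01]
1.9 [ 0.53922723 -0.17629834  0.20011189] [3.14130656e+00 1.91571418e-04 1.38590238e+00] [ 1.03619556  0.79691173 -0.20344862]
```

View pics/w1.png

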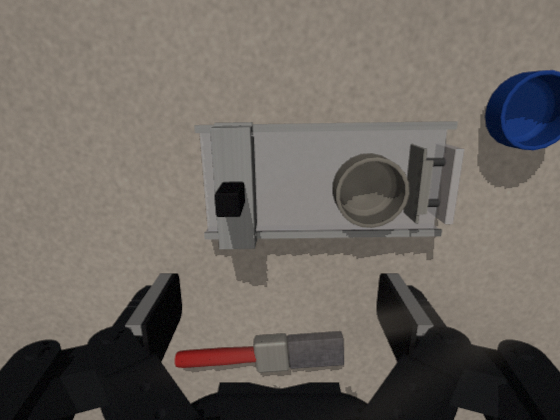

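The wrist view shows the post top at about (228,200), the bridge at x 213–253, the bowl rim centred at about (370,188), and the clip face top edge at about x 410, y 145–222.

```bash
python3 - <<'E'
import pickle,cv2,numpy as np
from h import *
c=pickle.load(open("w1.pkl","rb"));P=cloud(c);g=c["image"].max(2)
def sel(a,b,e,f,lo,hi,dark=None):
    p=P[b:f,a:e].reshape(-1,3);m=(p[:,2]>lo)&(p[:,2]<hi)
    if dark: m&=(g[b:f,a:e].ravel()<dark)
    return p[m]
br=sel(195,120,265,255,.043,.055); r=cv2.minAreaRect((br[:,:2]*1000).astype(np.float32)); print("bridge",r)
po=sel(205,170,255,225,.083,.097,60); print("post",len(po),cv2.minAreaRect((po[:,:2]*1000).astype(np.float32)))
ra=sel(195,115,460,140,.008,.04);  # rail direction
print("rail ends px->",ray(c,195,125,.015),ray(c,456,122,.015),ray(c,207,236,.015),ray(c,441,234,.015))
th=np.radians(-10.5); d=np.array([np.cos(th),np.sin(th)]);n=np.array([-d[1],d[0]]);A=np.stack([d,n],1)
R=lambda p:(p[:,:2]-[.5,-.168])@A*1000
bo=sel(325,145,408,232,.035,.045); s=R(bo); k=cv2.minEnclosingCircle(s.astype(np.float32)); print("bowl z",np.median(bo[:,2]),k, np.percentile(s,[1,99],axis=0))
cl=sel(405,140,435,225,.041,.052); s=R(cl); print("clip",len(cl),np.percentile(s,[2,50,98],axis=0),np.polyfit(s[:,1],s[:,0],1))
s=R(br); print("bridge",np.percentile(s,[1,50,99],axis=0)); s=R(po);print("post",np.percentile(s,[2,50,98],axis=0))
fl=sel(270,150,320,215,-.01,.02); print("floor",np.median(fl[:,2]))
E
```

```text
bridge ((499.633056640625, -168.14010620117188), (111.67269134521484, 34.18798065185547), 80.30895233154297)
post 642 ((500.0375061035156, -168.14064025878906), (19.953083038330078, 19.367490768432617), 79.5898208618164)
rail ends px-> [ 0.47269903 -0.10734641  0.015     ] [ 0.71256013 -0.14922835  0.015     ] [ 0.4558991  -0.21835346  0.015     ] [ 0.69471853 -0.26055565  0.015     ]
bowl z 0.039232574717196544 ((126.12739562988281, -4.769578456878662), 34.04497146606445) [[ 92.68738197 -37.05224135]
 [157.95044518  28.52439674]]
clip 679 [[166.49212214 -29.07588158]
 [170.1632652    3.43741963]
 [175.81686833  33.46859674]] [-1.22992919e-02  1.70647708e+02]
bridge [[-17.10259435 -54.9147722 ]
 [  1.32456292  15.42812285]
 [ 16.70576969  55.27821419]]
post [[-9.00280964 -9.64491976]
 [ 0.36234692  0.7552707 ]
 [ 9.58534616  9.5957039 ]]
floor 0.005599278707547506
```

```bash
python3 - <<'E'
from bench import env
import numpy as np,cv2,pickle
th=np.radians(-10.1); d=np.array([np.cos(th),np.sin(th)]); p=np.array([.5002,-.1679]); R=[np.pi,0,th+np.pi/2]
def rep(t):
    o=env.get_obs();f=o["wrist_force"];x=(o["tool_pos"][:2]-p)
    print(t,round(o["time_s"],2),"s",(x@d*1000).round(1),"n",((x[1]*d[0]-x[0]*d[1])*1000).round(1),"F",(f[:2]@d).round(2),f.round(1),"w",round(o["gripper_width"],4),round(o["grip_force"],1))
env.line_to([*p,.12],attitude=R,rate=.1)
env.line_to([*p,.058],rate=.06,until_force=15); rep("down")
env.move_gripper(.0); rep("grip")
env.line_to([*(p+.070*d),.058],rate=.05); rep("70")
for s in range(73,83,3):
    h=env.line_to([*(p+s/1000*d),.058],rate=.02,until_force=15); rep((s,h))
    if h: break
c=env.read_camera("side");cv2.imwrite("pics/s2.png",cv2.resize(c["image"][115:255,245:410,::-1],None,fx=4,fy=4,interpolation=2));pickle.dump(c,open("s2.pkl","wb"))
E
```

```text
down 4.12 s 0.3 n -0.1 F 0.97 [ 1.   0.2 -0.6] w 0.0852 0.0
grip 4.73 s -0.1 n 0.0 F -1.7 [-1.6  0.7  4.4] w 0.0191 58.6
70 6.28 s 69.1 n 0.4 F -4.67 [-4.3  2.5  8.6] w 0.0194 59.2
(73, False) 6.58 s 72.2 n 0.4 F -3.94 [-3.6  2.1  7.8] w 0.019 59.2
(76, False) 6.88 s 75.1 n 0.4 F -5.55 [-5.3  1.9  7.6] w 0.0192 59.2
(79, False) 7.18 s 78.0 n 0.4 F -5.56 [-5.2  2.8  9. ] w 0.0189 59.3
(82, False) 7.48 s 80.9 n 0.4 F -5.82 [-5.4  2.8  8.3] w 0.019 59.3
```

View pics/s2.png

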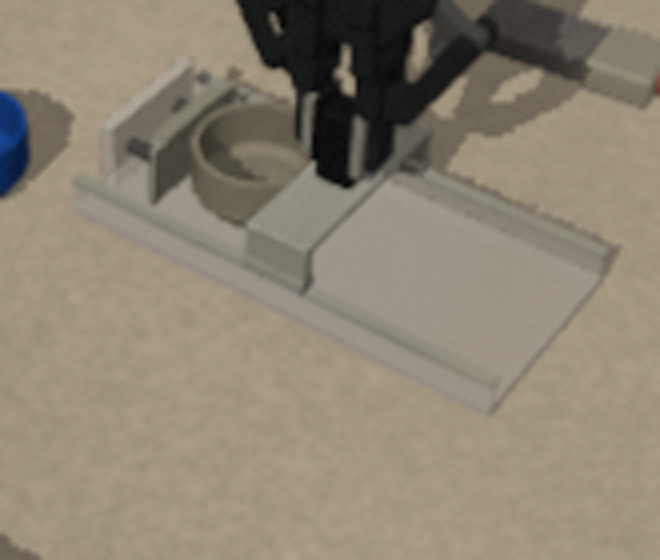

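The side view shows the keeper against the bowl and the bowl just reaching the clip. I'll press on in small steps until the force shows the spring is loaded.

```bash
python3 - <<'E'
from bench import env
import numpy as np,cv2,pickle
th=np.radians(-10.1); d=np.array([np.cos(th),np.sin(th)]); p=np.array([.5002,-.1679])
def rep(t):
    F=[]
    for _ in range(5): env.hold(.03); F.append(env.get_obs()["wrist_force"][:2]@d)
    o=env.get_obs();print(t,round(o["time_s"],2),((o["tool_pos"][:2]-p)@d*1000).round(1),"F",np.mean(F).round(2)); return -np.mean(F)
for s in (83,84.5,86,87.5):
    h=env.line_to([*(p+s/1000*d),.058],rate=.012,until_force=10)
    if rep((s,h))>9 or h: break
c=env.read_camera("side");cv2.imwrite("pics/s3.png",cv2.resize(c["image"][125:195,255:355,::-1],None,fx=7,fy=7,interpolation=2))
E
```

```text
(83, False) 7.95 81.5 F -7.38
(84.5, False) 8.39 82.9 F -7.47
(86, False) 8.83 84.3 F -8.07
(87.5, False) 9.28 85.6 F -8.75
```

View pics/s3.png

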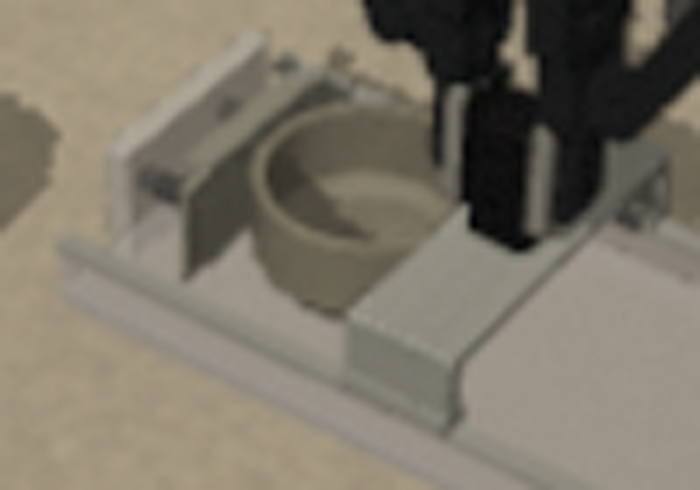

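The clip plate has moved closer to its backing and the force is rising at about the spring rate. I'll go slightly further, release, retreat and check.

```bash
python3 - <<'E'
from bench import env
import numpy as np,cv2
from h import *
th=np.radians(-10.1); d=np.array([np.cos(th),np.sin(th)]); n=np.array([-d[1],d[0]]);p=np.array([.5002,-.1679])
print(env.line_to([*(p+.089*d),.058],rate=.012,until_force=10))
o=env.get_obs();print(((o["tool_pos"][:2]-p)@d*1000),o["wrist_force"][:2]@d)
env.move_gripper(.05); print(env.get_obs()["gripper_width"])
t=env.get_obs()["tool_pos"]; env.line_to([t[0],t[1],.13],rate=.1)
t=p+.06*d; env.line_to([*t,.22],rate=.15)
c=env.read_camera("wrist");P=cloud(c);print(env.get_obs()["time_s"])
cv2.imwrite("pics/w4.png",c["image"][:,:,::-1])
q=P.reshape(-1,3);q=q[np.isfinite(q[:,0])];s=(q[:,:2]-p)@np.stack([d,n],1)*1000;z=q[:,2]
m=(z>.08)&(z<.095)&(abs(s[:,0]-87)<25)&(abs(s[:,1])<20);print("post",np.percentile(s[m],[2,50,98],axis=0))
m=(z>.041)&(z<.052)&(s[:,0]>150)&(s[:,0]<188)&(abs(s[:,1])<38);print("clip",m.sum(),np.percentile(s[m],[2,50,98],axis=0))
E
```

```text
False
87.04745890025335 -8.594860918875128
0.049665204688696396
11.7
post [[76.93083174 -9.12052602]
 [86.49109278  1.56439126]
 [96.20924796 10.04145624]]
clip 593 [[172.46458645 -30.79496366]
 [176.24188966   2.52903918]
 [181.65909914  32.64538009]]
```

View pics/w4.png

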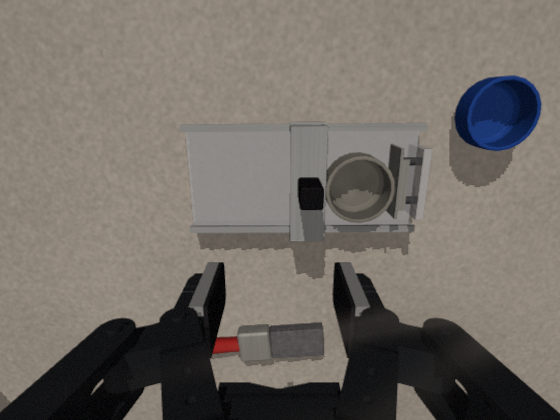

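The keeper bridge edge at (327,190) and the clip at (393,185) both touch the bowl at (358,187). The clip has yielded about 6 mm, mid-range, and the gripper is clear.

```bash
python3 -c "
from bench import env
print(env.hand_in())"
```

```text
the job is handed in; nothing more can be done
None
```

The grey bowl is held between keeper and clip, with the clip pressed in about 6 of its 12 mm; I never touched the other tier's keeper, and the job is handed in, with no verdict returned.

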